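# Roll the saline bottle up into the warmer

## Robot

A 6-joint arm with a two-finger parallel gripper is mounted at the origin on a cart in front of the work surface, level with it; the furniture and walls round the work are solid. World frame = base frame: x ahead of the robot, y to its left, z up, the work surface at z = 0. Lengths are in m, angles in rad, forces in N, time in s.
With the tool pointing down it reaches from about 0.325 to 0.775 m from the base axis. Payload 5.5 kg.
Tool frame: the origin (TCP) lies midway between the tips of the shut fingers; the grasp point (between the pads) lies 19 mm behind it; z points along the fingers, y is the line along which they close (so a half turn about z gives the same grasp; the last joint's range is limited). The gripper opens to 85 mm and grips with 20 to 120 N. Pads are 22 mm wide; open, the fingers measure 114 mm over their backs; the gripper's body (76 mm by 85 mm) begins 54 mm behind the grasp point. The pads swing forward as they close: fully open they stand 13 mm farther back than shut.
Start: joints at [-1.323, 0.091, 1.231, -0, 1.82, -0.057], TCP at [0.18, -0.572, 0.231] pointing down, gripper open.
Joint ranges: [-2.87, 2.87], [-0.86, 2.18], [0.17, 2.46], [-1.51, 4.65], [0.06, 2.69], [-2.65, 2.65]. Speed limits (rad/s): [2.57, 2.57, 3.01, 3.14, 3.14, 3.14].

## Interface

Orientations are given as a unit quaternion [w, x, y, z].
In Python, from plant import r gives the robot as it stands. The module is installed in compiled form; this text tells all that it offers.
- The arm moves only by the tool send_rows, never from a script. Its argument "steps" is one flat list of numbers, 6 for each row, row after row: the shift along the world's x, y, z each as a share of 0.02 m, from -1 to 1, then the turn, a rotation vector about the world's x, y, z each as a share of 0.08 rad, from -1 to 1. A call has 1 to 20 rows; each row shifts and turns the commanded pose from where the row before left it; what a row does not reach is not made up. A row lasts 1/8 s, in which the tool goes at most 62.5 mm and 10.7 degrees, less where a joint would pass 70% of its speed; a pose out of reach is approached as far as the arm can. A call with a number of a shift or a turn outside -1 to 1 is refused whole. A call with a gripper value outside its range is refused whole. "fingers" is the gripper command: -1 is fully open, 1 is shut, values between are in proportion, set as the call begins (left out, the last holds). The fingers move at their own pace and stop on an object; "squeeze" is the grip in N (left out, the last holds). Time passes only in rows, so rows that do not move let the fingers close. It gives the time, the measured TCP pose, the force, the opening and the grip force at its end, in the units of the state.
- r.observe(): the state, without advancing time (a new reading comes with each control period).
- r.grab_frame(name): name is "scene" or "top" or "wrist"; returns a dict with "pixels" (420x560x3 uint8, blue, green, red), "vfov" (degrees; the focal length in pixels is half the picture's height over the tangent of half this angle, whatever the lens; pixels are square), "cx", "cy" (the principal point, pixels), "extrinsics" (4x4, takes a point from world to camera coordinates); the wrist camera has in their place "T_tool_cam" (4x4, takes a point from camera to tool coordinates, whose origin is the TCP and whose axes are the flange's). Camera axes: x right, y up, looking along -z (the intrinsics and any distortion apply to the point x, -y, -z); pixel columns grow to the right and rows downward; lengths in m; the calibration is good to about 2 mm. A picture is of the moment at which its call begins: read the wrist's pose just before it. There is no depth.
- r.sign_off(): hands the job in; it is judged then, once.
Trained networks look in the newest picture that a camera, given by its name, has taken for a name from the list of things; names that differ only in an ending like _2 or _b are one class to them, and where a whole thing is asked for, a point or a joint stands for the part that bears it (a point fixed in the world has none). Each returns a list of dicts, best first, with "p" (0 to 1); they miss things now and then, are a little off and sometimes report something else, mostly with a low value. They report only what shows in the picture. A call takes as long as a camera call. They do not tell look-alikes from the thing itself.
- r.search_frame(camera, thing): "centre" ([column, row] in pixels, amid what is visible of it).
- r.landmark_of(camera, thing): "centre" ([column, row] in pixels: a listed point, or the origin of a listed thing).
The state is a dict: "time_s": time; "joint_positions": joint angles; "dq": joint speeds; "tau": joint torques, N m; "eef_pos": TCP position; "tcp_rot": TCP orientation; "ft_force": force on the tool from outside, world axes, zero at the start; "ft_torque": the same for the moment, N m; "width": finger opening in m; "grip_force": force on a finger pad.
Only numpy, scipy, OpenCV 4.12 (cv2) and the standard library are available. Lean on these libraries where they do the work, as an engineer would, in place of code of your own. Each camera call takes 0.05 s, during which the arm holds its last target. There are 200 camera calls.

## Task

The white saline bottle lies at the foot of the bottle warmer's loading ramp. Roll it up the ramp with the fingertips in one slow, steady push, without gripping or lifting it and without letting it run back down, until it drops into the seat against the stop at the top. Then press the green start button fully down and let go of it, leaving the other things on the cart where they are.

Things in the scene. Friction and masses are not known exactly. Their poses are not given: they have to be found in the camera images.
- warmer: Bottle warmer fixed to the cart: blue ramp deck, 142 mm wide between low white side rails (10 above the deck), leading up to a white housing whose near face is the stop. Origin on the cart top; x points horizontally up the ramp, y across it, z up. Its points give the rest. The housing is 62 deep, 158 wide, 70 high; its near face is at x = 87.5 mm.
- ramp_foot (a point): Middle of the lower edge of the deck, at warmer x = -130 mm, 12 mm above the cart. From here the deck rises at 7 degrees. Just below it (x = -142 to -130) a white lip, its top 20 mm above the cart, closes the foot. The point's x runs up along the deck, y across, z square to the deck.
- crest (a point): Middle of the ramp's top edge, at warmer x = 50 mm, 34 mm above the cart. Behind it lies the seat: a level floor 4 mm lower (30 above the cart), 37.5 mm long, ending at the stop. The side rails there are 46 high above the cart.
- seat (a point): Point on the warmer where the bottle's axis lies when it is seated: 64 mm up-ramp of the warmer's origin, 53 mm above the cart. Same axes as the warmer.
- saline_bottle: White plastic bottle with a white cap, 45 mm diameter, 126 mm long, 0.07 to 0.18 kg, lying on its side across the ramp, so that it can roll on it. Origin at the middle of its bottom end; its z axis runs along the bottle to the cap, which points to the warmer's +y side. It starts against the foot lip (axis at warmer x = -107, height 38) and rolls freely: left alone on the slope it runs back down.
- bottle_mid (a point): Middle of the bottle: on its axis, 60 mm from the bottom end.
- start_button (a joint): Travel of the green push button, in m: 0 released, 0.006 fully down, spring return, about 5 N fully down.
- start_button_top (a point): Centre of the top face of the green round start button (30 mm diameter), on top of the warmer's white housing, 92 mm above the cart, at warmer x = 118.5, y = -30 mm. It is pressed straight down.
- gel_jar: Blue jar with a white lid, 43 mm diameter, 60 mm high, standing to the right of the warmer; origin under its centre. A bystander.
- iodine_bottle: Brown bottle with a white cap, 49 mm diameter, 122 mm high, standing to the left of the warmer; origin under its centre. A bystander.
- lancet_pack: Small carton, white and purple, 31 x 47 x 72 mm, standing to the left of the warmer; origin under its centre. A bystander.
There are look-alikes about, which are no part of the job. Leave any orange look-alike of the saline_bottle alone.

How it is judged:
On the way, in this order (a step that is already met when the one before it is completed fails the run):
1. the bottle lies in the seat against the stop (x of bottle_mid in the frame of warmer between 0.059 and 0.07 m and z of bottle_mid in the frame of warmer below 0.0555 m), for 0.2 s.
2. the start button is pressed fully down (value of joint start_button above 0.0048 m), for 0.05 s.
At the end, for the whole second after the job is handed in: The bottle rests in the seat behind the crest (axis 59 to 70 mm up-ramp of the warmer's origin and lower than 55.5 mm above the cart), square to the ramp within 0.1 rad, still (under 0.02 m/s), and the button, after being pressed at least 4.8 of its 6 mm, is up again (under 1.5 mm) (all of step 1 and angle between the z axis of saline_bottle and the y axis of warmer, either way round below 0.1 rad and linear speed of saline_bottle below 0.02 m/s and value of joint start_button below 0.0015 m); the robot touches nothing.
It fails at once if the bottle runs freely on the slope (faster than 0.25 m/s), as when it rolls back or is flicked (x of bottle_mid in the frame of warmer below 0.045 m and linear speed of saline_bottle above 0.25 m/s).
It fails at once if the bottle is lifted off the ramp (12 mm or more clear of the deck) (z of bottle_mid in the frame of ramp_foot above 0.0345 m).
It fails at once if the bottle leaves the ramp sideways or turns askew (y of bottle_mid in the frame of warmer above 0.03 m or y of bottle_mid in the frame of warmer below -0.03 m or angle between the z axis of saline_bottle and the y axis of warmer, either way round above 0.6 rad).
It fails at once if the button is pressed before the bottle is seated (value of joint start_button above 0.003 m and x of bottle_mid in the frame of warmer below 0.055 m).
It fails at once if a bystander is moved by more than 15 mm or knocked over (distance of any of gel_jar, iodine_bottle, lancet_pack from where it was at the start of the episode above 0.015 m or angle between any of gel_jar, iodine_bottle, lancet_pack's own z axis and vertical above 0.3 rad).
It also fails if it takes over 53 s, if anything falls off the work surface, if the arm or the gripper's body presses on something with over 40 N, if the wrist force passes 120 N, or if a joint passes its speed limit or range.

## Working session

There is one attempt and no reset: what is moved stays moved. The work goes in short steps, Python scripts to look and compute and a tool call to move; the robot and the scene stay as the last step left them, time stands still between calls to the robot, and variables do not carry over. Pictures are saved under pics/ and viewed, at most 11 in all, crops included, and the job is handed in when it is done.

Besides the shell and the picture viewer there is one more tool, called after "Call:" as name(argument=value, ...), one argument or row to a line, values as JSON. send_rows: Moves the arm, as the interface text tells. Its arguments: {"type":"object","properties":{"steps":{"type":"array"},"fingers":{"type":"number"},"squeeze":{"type":"number"}},"required":["steps"]}

```bash
mkdir -p pics; cat > h.py <<'E'
import numpy as np, cv2
from plant import r
def cam(f):
    h,w=f["pixels"].shape[:2]; fl=h/2/np.tan(np.radians(f["vfov"])/2); return fl,f["cx"],f["cy"]
def ray(f,uv):
    fl,cx,cy=cam(f); d=np.array([(uv[0]-cx)/fl,-(uv[1]-cy)/fl,-1]); E=np.array(f["extrinsics"]); R=E[:3,:3]
    return -R.T@E[:3,3], R.T@d
def onz(f,uv,z):
    o,d=ray(f,uv); return o+d*(z-o[2])/d[2]
def proj(f,p):
    fl,cx,cy=cam(f); E=np.array(f["extrinsics"]); q=E[:3,:3]@p+E[:3,3]; return np.array([cx+fl*q[0]/-q[2],cy-fl*q[1]/-q[2]])
E
python3 - <<'E'
from h import *
s=r.observe();print(s)
Z=dict(ramp_foot=.012,crest=.034,seat=.053,bottle_mid=.038,saline_bottle=.038,start_button_top=.092,gel_jar=0,iodine_bottle=0,lancet_pack=0,warmer=0)
for c in("scene","top"):
    f=r.grab_frame(c); cv2.imwrite(f"pics/{c}.png",f["pixels"]); print(c,{k:v for k,v in f.items() if k!="pixels"})
    for t,z in Z.items():
        for q in r.landmark_of(c,t)[:3]: print(c,t,round(q["p"],2),np.round(q["centre"]),np.round(onz(f,q["centre"],z),4))
E
```

```text
{'time_s': 0.0, 'joint_positions': array([-1.32271504e+00,  9.18485639e-02,  1.23191990e+00,  4.09135321e-05,
        1.81977988e+00, -5.67200527e-02]), 'dq': array([-2.80273984e-04, -7.67241102e-05, -3.00088450e-04, -5.55930610e-04,
       -2.08600307e-03,  1.67184548e-04]), 'tau': array([-3.21160969e-04, -4.58728731e+01, -4.18031967e+01, -1.60367540e-04,
        1.15336533e-02,  2.16954263e-06]), 'eef_pos': array([ 0.17999157, -0.57206622,  0.23013782]), 'tcp_rot': array([-9.75264670e-04,  9.88408242e-01,  1.51816305e-01, -7.36777408e-05]), 'ft_force': array([0.15339047, 0.80100457, 0.57449954]), 'ft_torque': array([ 0.01292736, -0.02916404, -0.07594041]), 'grip_force': 0.0, 'width': 0.08557026684779813}
scene {'vfov': 52.547722881457176, 'cx': 284.85340904938954, 'cy': 203.68518416742373, 'extrinsics': array([[-0.71582981, -0.69821647, -0.00902449,  0.37652056],
       [ 0.53478917, -0.55649832,  0.63585389, -0.32223827],
       [-0.44898577,  0.45033697,  0.77175669, -0.8635323 ],
       [ 0.        ,  0.        ,  0.        ,  1.        ]])}
scene ramp_foot 0.84 [296. 201.] [ 0.
[... 1046 characters left out ...]
3198 0.034 ]
top seat 0.82 [239. 225.] [0.4864 0.1127 0.053 ]
top bottle_mid 0.95 [304. 204.] [ 0.5384 -0.0456  0.038 ]
top bottle_mid 0.8 [365. 241.] [ 0.4475 -0.1929  0.038 ]
top saline_bottle 0.87 [294. 178.] [ 0.6027 -0.0222  0.038 ]
top saline_bottle 0.83 [368. 260.] [ 0.4019 -0.1988  0.038 ]
top saline_bottle 0.45 [158. 177.] [0.6066 0.3199 0.038 ]
top start_button_top 0.42 [207. 221.] [0.4947 0.1845 0.092 ]
top start_button_top 0.24 [424. 229.] [ 0.4744 -0.3194  0.092 ]
top gel_jar 0.6 [424. 229.] [ 0.4766 -0.3492  0.    ]
top iodine_bottle 0.81 [159. 176.] [0.6137 0.3299 0.    ]
top lancet_pack 0.91 [149. 239.] [0.4523 0.3521 0.    ]
top warmer 0.89 [263. 220.] [0.4999 0.0584 0.    ]
```

View pics/scene.png

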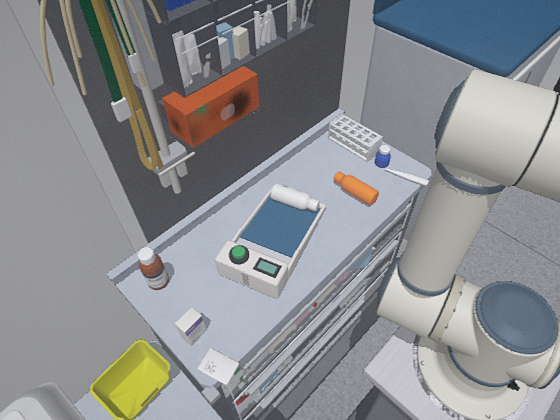

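View pics/top.png

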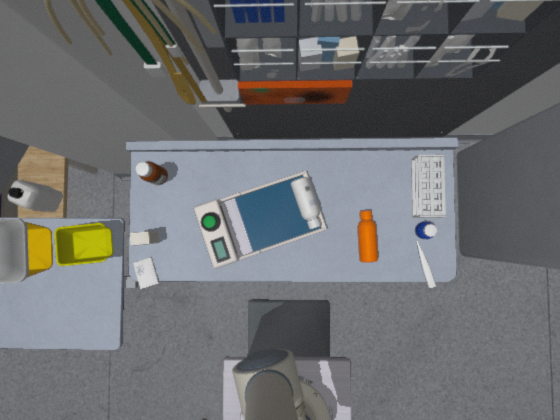

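The candidates for the saline bottle in the top view are the white bottle on the ramp foot (305,202), the orange look-alike (367,240), the brown iodine bottle (152,173) and the white bottle off the cart (25,192). I choose the white one at (305,202). In the top view the button is at (210,222) and the ramp rises to the left. Next I fit the warmer pose and check it with a model overlay in a close crop.

```bash
cat > fit.py <<'E'
from h import *
from scipy.optimize import least_squares
P=dict(ramp_foot=(-.13,0,.012),seat=(.064,0,.053),warmer=(0,0,0),btn=(.1185,-.03,.092))
obs=[];F={}
for c in("scene","top"):
    f=F[c]=r.grab_frame(c)
    for t in("ramp_foot","seat","warmer"):
        q=r.landmark_of(c,t)
        if q and q[0]["p"]>.5: obs.append((c,t,q[0]["centre"],1))
    hsv=cv2.cvtColor(f["pixels"],cv2.COLOR_BGR2HSV); m=cv2.inRange(hsv,(50,120,40),(85,255,255)); 
    n,_,st,ce=cv2.connectedComponentsWithStats(m); u0=(209,222) if c=="top" else (239,252)
    k=1+np.argmin([np.hypot(*(x-u0)) for x in ce[1:]] - st[1:,4]*.1); print(c,ce[k],st[k]); 
    obs.append((c,"btn",ce[k],3))
def W(p,q):
    c,s=np.cos(p[2]),np.sin(p[2]); return np.array([p[0]+c*q[0]-s*q[1],p[1]+s*q[0]+c*q[1],q[2]])
res=lambda p:np.concatenate([(proj(F[c],W(p,P[t]))-u)*w for c,t,u,w in obs])
s=least_squares(res,[.5,.055,1.92],loss="soft_l1"); p=s.x; print(p)
for c,t,u,w in obs: print(c,t,np.round(proj(F[c],W(p,P[t]))-u,1))
np.save("w.npy",p)
segs=[]
def box(x0,x1,y,z0,z1):
    for a in(-y,y):
        for z in (z0,z1): segs.append(((x0,a,z),(x1,a,z)))
    for x in(x0,x1):
        for z in (z0,z1): segs.append(((x,-y,z),(x,y,z)))
box(.0875,.1495,.079,0,.07)
segs+=[((-.13,-.071,.012),(.05,-.071,.034)),((-.13,.071,.012),(.05,.071,.034)),((.05,-.071,.034),(.05,.071,.034)),((-.142,-.071,.02),(-.142,.071,.02))]
ims=[]
for c,u in(("top",(265,220)),("scene",(275,235))):
    x,y=u; s=4; im=cv2.resize(F[c]["pixels"][y-70:y+70,x-95:x+95],None,fx=s,fy=s,interpolation=cv2.INTER_CUBIC)
    T=lambda q:tuple(int(v) for v in (proj(F[c],W(p,q))-(x-95,y-70)+.5)*s)
    for a,b in segs: cv2.line(im,T(a),T(b),(0,0,255),1)
    th=np.linspace(0,6.28,30)
    for t in th: cv2.circle(im,T((.1185+.015*np.cos(t),-.03+.015*np.sin(t),.092)),1,(255,0,255),-1)
    cv2.imwrite(f"pics/ov_{c}.png",im)
E
python3 fit.py
```

```text
scene [237.6952381 250.6952381] [232 246  13  11 105]
top [209.00775194 221.21705426] [203 215  13  13 129]
[0.50334527 0.05938142 1.9068822 ]
scene ramp_foot [ 1.2 -0.8]
scene seat [-5.1 -3.6]
scene warmer [1.6 0. ]
scene btn [-0.  -0.9]
top ramp_foot [ 1.4 -0.7]
top seat [-0.9  0.7]
top warmer [-0.1 -0.5]
top btn [-1.   0.7]
```

View pics/ov_top.png

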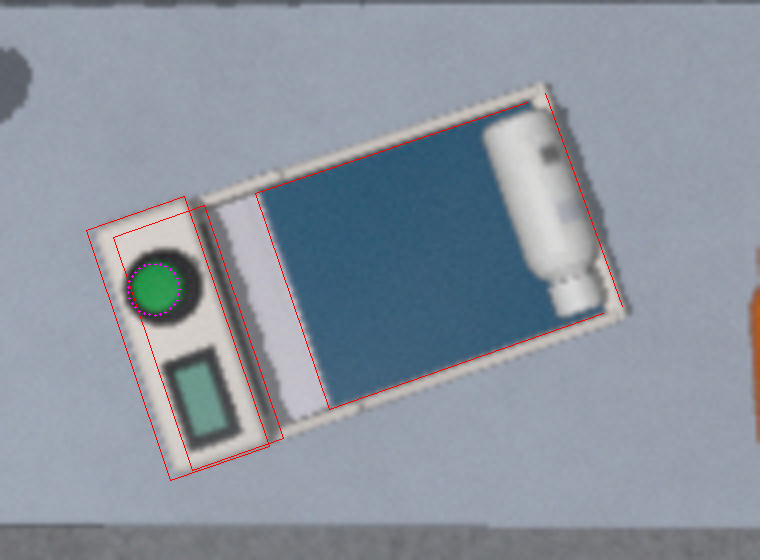

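View pics/ov_scene.png

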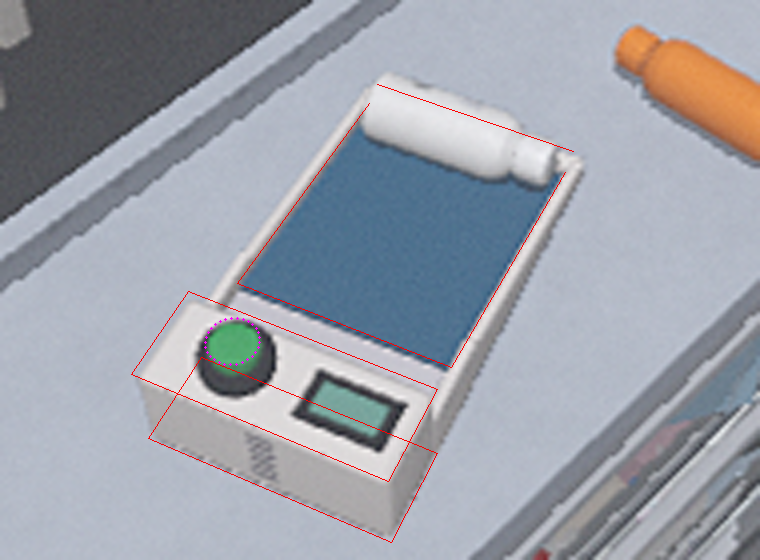

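The overlay fits to about 1–2 mm: the button, housing, crest and foot lines coincide, and the white bottle is on the foot with its cap toward +y. Now the first move: transit and turn the tool so its closing line lies across the ramp, with the two fingertips about 40 mm apart.

Call:
send_rows(
  steps=[0.8, 0.95, 0, 0, 0, 1, 0.8, 0.95, 0, 0, 0, 1, 0.8, 0.95, 0, 0, 0, 1, 0.8, 0.95, 0, 0, 0, 1, 0.8, 0.95, 0, 0, 0, 1, 0.8, 0.95, 0, 0, 0, 1, 0.8, 0.95, 0, 0, 0, 1, 0.8, 0.95, 0, 0, 0, 1, 0.8, 0.95, 0, 0, 0, 1, 0.8, 0.95, 0, 0, 0, 1, 0.8, 0.95, 0, 0, 0, 1, 0.8, 0.95, 0, 0, 0, 1, 0.8, 0.95, 0, 0, 0, 1, 0.8, 0.95, 0, 0, 0, 1, 0.8, 0.95, 0, 0, 0, 1, 0.8, 0.95, 0, 0, 0, 1, 0.8, 0.95, 0, 0, 0, 1, 0.8, 0.95, 0, 0, 0, 1, 0.8, 0.95, 0, 0, 0, 1, 0.8, 0.95, 0, 0, 0, 1],
  fingers=0.05,
)

```text
time_s: 4.0
eef_pos: [0.5006, -0.1917, 0.2314]
tcp_rot: [0.0, 0.579, 0.816, 0.0]
ft_force: [0.5, -0.1, -0.8]
width: 0.0406
grip_force: 0.0
```

Call:
send_rows(
  steps=[0.53, 0.72, -0.9, 0, 0, 0, 0.53, 0.72, -0.9, 0, 0, 0, 0.53, 0.72, -0.9, 0, 0, 0, 0.53, 0.72, -0.9, 0, 0, 0, 0.53, 0.72, -0.9, 0, 0, 0, 0.53, 0.72, -0.9, 0, 0, 0, 0, 0, 0, 0, 0, 0, 0, 0, 0, 0, 0, 0],
)

```text
time_s: 5.0
eef_pos: [0.5638, -0.1062, 0.1238]
tcp_rot: [0.0, 0.58, 0.815, -0.0]
ft_force: [-0.1, 0.6, 0.0]
width: 0.0405
grip_force: 0.0
```

```bash
cat > st.py <<'E'
from h import *
import sys
p=np.load("w.npy"); s=r.observe(); e=s["eef_pos"]; d=e[:2]-p[:2]; c,n=np.cos(p[2]),np.sin(p[2])
print("t",s["time_s"],"eef",np.round(e,4),"warmer xy",np.round([c*d[0]+n*d[1],-n*d[0]+c*d[1]],4),s["ft_force"].round(1),s["width"])
for k in("top","scene"):
    f=r.grab_frame(k)
    for z in r.landmark_of(k,"bottle_mid")[:2]:
        q=onz(f,z["centre"],float(sys.argv[1])); d=q[:2]-p[:2]
        print(k,round(z["p"],2),"bottle warmer",np.round([c*d[0]+n*d[1],-n*d[0]+c*d[1]],4))
    if len(sys.argv)>2:
        x,y=((265,220),(275,235))[k=="scene"]; cv2.imwrite(f"pics/{sys.argv[2]}_{k}.png",cv2.resize(f["pixels"][y-100:y+80,x-100:x+120],None,fx=3,fy=3))
f=r.grab_frame("wrist"); 
if len(sys.argv)>2: cv2.imwrite(f"pics/{sys.argv[2]}_wrist.png",f["pixels"])
E
python3 st.py .038 a
```

```text
t 5.0 eef [ 0.5638 -0.1062  0.1238] warmer xy [-0.1763 -0.0025] [-0.1  0.6  0. ] 0.04054342430687409
top 0.91 bottle warmer [-0.2262  0.131 ]
top 0.88 bottle warmer [-0.1042  0.0074]
scene 0.81 bottle warmer [-0.1126  0.002 ]
scene 0.76 bottle warmer [-0.2145  0.1289]
```

View pics/a_wrist.png

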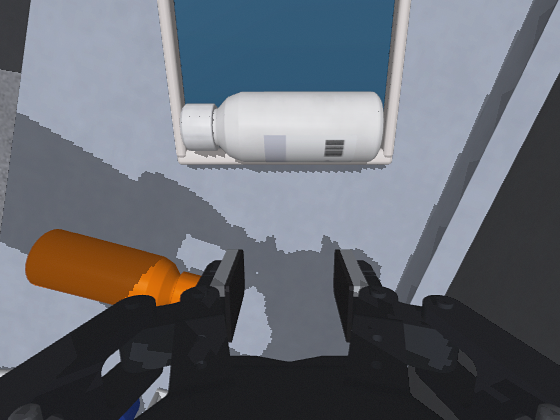

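View pics/a_scene.png

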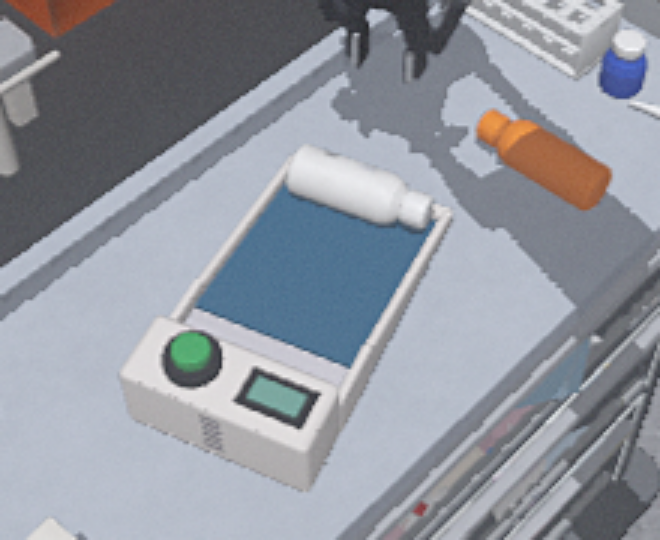

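The wrist view shows the bottle straight ahead (columns 180–383, row 127) with the fingers centred on it at columns 240 and 345. The orange bottle is clear to the lower left. I descend behind the foot and close in at low speed.

Call:
send_rows(
  steps=[0, 0, -0.95, 0, 0, 0, 0, 0, -0.95, 0, 0, 0, 0, 0, -0.95, 0, 0, 0, 0, 0, -0.95, 0, 0, 0, 0, 0, -0.95, 0, 0, 0, 0, 0, 0, 0, 0, 0, -0.08, 0.24, 0, 0, 0, 0, -0.08, 0.24, 0, 0, 0, 0, -0.08, 0.24, 0, 0, 0, 0, -0.08, 0.24, 0, 0, 0, 0, -0.08, 0.24, 0, 0, 0, 0, 0, 0, 0, 0, 0, 0],
)

```text
time_s: 6.75
eef_pos: [0.5556, -0.0816, 0.0283]
tcp_rot: [0.0, 0.58, 0.815, 0.0]
ft_force: [0.7, -0.5, -0.4]
width: 0.0406
grip_force: 0.0
```

```bash
python3 st.py .038 b
```

```text
t 6.75 eef [ 0.5556 -0.0816  0.0283] warmer xy [-0.1503 -0.0028] [ 0.7 -0.5 -0.4] 0.040645528126410826
top 0.77 bottle warmer [-0.0986 -0.0014]
scene 0.82 bottle warmer [-0.21    0.1352]
```

View pics/b_scene.png

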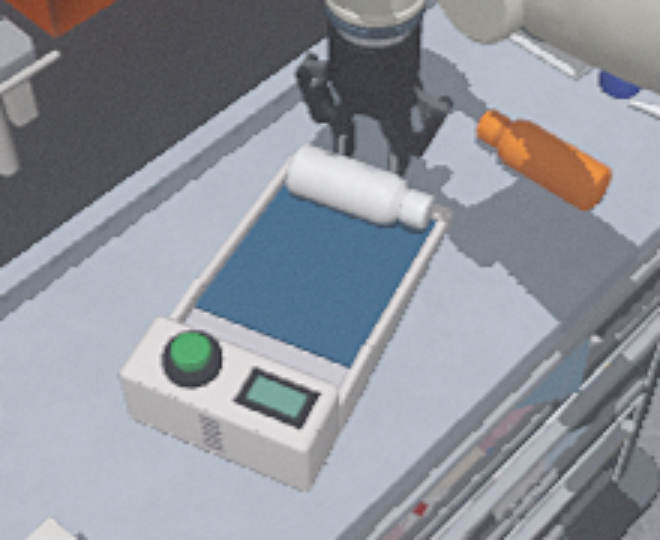

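Call:
send_rows(
  steps=[0.24, 0.08, 0, 0, 0, 0, -0.06, 0.17, 0.01, 0, 0, 0, -0.06, 0.17, 0.02, 0, 0, 0, -0.083, 0.236, 0.031, 0, 0, 0, -0.083, 0.236, 0.031, 0, 0, 0, -0.083, 0.236, 0.031, 0, 0, 0, -0.083, 0.236, 0.031, 0, 0, 0, -0.083, 0.236, 0.031, 0, 0, 0, -0.083, 0.236, 0.031, 0, 0, 0],
)

```text
time_s: 8.12
eef_pos: [0.548, -0.0449, 0.0326]
tcp_rot: [-0.0, 0.58, 0.815, -0.0]
ft_force: [-0.4, -0.1, 1.7]
width: 0.0403
grip_force: 0.5
```

```bash
python3 st.py .042 c
```

```text
t 8.125 eef [ 0.548  -0.0449  0.0326] warmer xy [-0.1132 -0.0077] [-0.4 -0.1  1.7] 0.04034711915831881
top 0.92 bottle warmer [-0.0694  0.0008]
top 0.67 bottle warmer [-0.2209  0.1355]
scene 0.81 bottle warmer [-0.0766  0.0046]
scene 0.77 bottle warmer [-0.2208  0.1395]
```

View pics/c_scene.png

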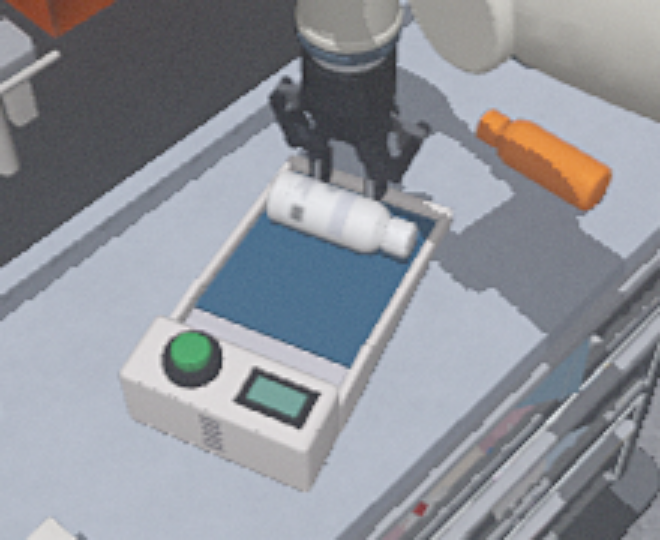

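The bottle rolls square and the contact is light. The push continues.

Call:
send_rows(
  steps=[-0.083, 0.236, 0.031, 0, 0, 0, -0.083, 0.236, 0.031, 0, 0, 0, -0.083, 0.236, 0.031, 0, 0, 0, -0.083, 0.236, 0.031, 0, 0, 0, -0.083, 0.236, 0.031, 0, 0, 0, -0.083, 0.236, 0.031, 0, 0, 0, -0.083, 0.236, 0.031, 0, 0, 0, -0.083, 0.236, 0.031, 0, 0, 0, -0.083, 0.236, 0.031, 0, 0, 0, -0.083, 0.236, 0.031, 0, 0, 0, -0.083, 0.236, 0.031, 0, 0, 0, -0.083, 0.236, 0.031, 0, 0, 0, -0.083, 0.236, 0.031, 0, 0, 0, -0.083, 0.236, 0.031, 0, 0, 0, -0.083, 0.236, 0.031, 0, 0, 0, -0.083, 0.236, 0.031, 0, 0, 0, -0.083, 0.236, 0.031, 0, 0, 0, -0.083, 0.236, 0.031, 0, 0, 0, -0.083, 0.236, 0.031, 0, 0, 0, -0.083, 0.236, 0.031, 0, 0, 0],
)

```text
time_s: 10.88
eef_pos: [0.5148, 0.0495, 0.045]
tcp_rot: [-0.0, 0.58, 0.815, -0.0]
ft_force: [0.3, -0.7, 0.6]
width: 0.0406
grip_force: 0.5
```

```bash
python3 st.py .053 d
```

```text
t 10.875 eef [0.5148 0.0495 0.045 ] warmer xy [-0.0131 -0.0075] [ 0.3 -0.7  0.6] 0.04055980950549149
top 0.75 bottle warmer [0.0268 0.0029]
top 0.59 bottle warmer [-0.2207  0.1296]
scene 0.64 bottle warmer [-0.2145  0.1312]
scene 0.57 bottle warmer [0.0309 0.0071]
```

Call:
send_rows(
  steps=[-0.083, 0.236, 0.031, 0, 0, 0, -0.083, 0.236, 0.031, 0, 0, 0, -0.083, 0.236, 0.031, 0, 0, 0, -0.083, 0.236, 0.031, 0, 0, 0, -0.066, 0.189, 0.02, 0, 0, 0, -0.066, 0.189, 0.0, 0, 0, 0, -0.066, 0.189, 0.0, 0, 0, 0, -0.066, 0.189, 0.0, 0, 0, 0, 0, 0, 0, 0, 0, 0, 0, 0, 0, 0, 0, 0],
)

```text
time_s: 12.38
eef_pos: [0.503, 0.0831, 0.0478]
tcp_rot: [-0.0, 0.58, 0.815, -0.0]
ft_force: [-0.4, -0.1, -0.3]
width: 0.0404
grip_force: 0.0
```

```bash
python3 st.py .053 e
```

```text
t 12.375 eef [0.503  0.0831 0.0478] warmer xy [ 0.0226 -0.0075] [-0.4 -0.1 -0.3] 0.0404425286130874
top 0.78 bottle warmer [-0.2235  0.1291]
top 0.5 bottle warmer [0.0735 0.0036]
scene 0.95 bottle warmer [ 0.0684 -0.0002]
scene 0.3 bottle warmer [0.0602 0.0023]
```

View pics/e_wrist.png

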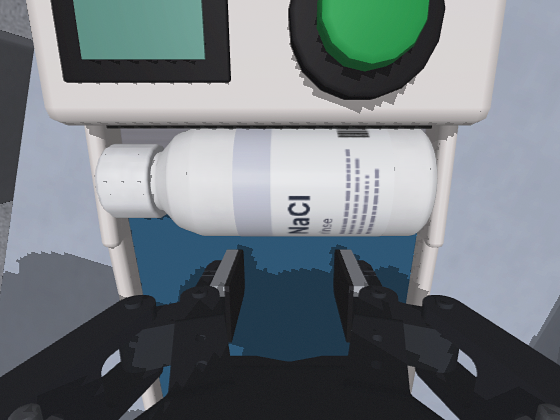

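The wrist view shows the bottle behind the crest, up against the housing face (rows 128–236) and square to it, with the fingers clear of it. I retreat, lift, shut the fingers and go above the button.

Call:
send_rows(
  steps=[0.17, -0.47, 0, 0, 0, 0, 0.17, -0.47, 0.3, 0, 0, 0, 0, 0, 0.9, 0, 0, 0, 0, 0, 0.9, 0, 0, 0, 0, 0, 0.9, 0, 0, 0, 0, 0, 0.9, 0, 0, 0, 0, 0, 0.7, 0, 0, 0],
)

```text
time_s: 13.5
eef_pos: [0.51, 0.0645, 0.1416]
tcp_rot: [0.001, 0.58, 0.815, 0.0]
ft_force: [0.8, 0.7, 0.4]
width: 0.0406
grip_force: 0.0
```

Call:
send_rows(
  steps=[-0.14, 0.98, 0, 0, 0, 0, -0.14, 0.98, 0, 0, 0, 0, -0.14, 0.98, 0, 0, 0, 0, -0.14, 0.98, 0, 0, 0, 0, -0.14, 0.98, 0, 0, 0, 0, -0.14, 0.98, 0, 0, 0, 0, 0, 0, 0, 0, 0, 0, 0, 0, 0, 0, 0, 0],
  fingers=1,
)

```text
time_s: 14.5
eef_pos: [0.493, 0.1815, 0.14]
tcp_rot: [0.0, 0.58, 0.815, -0.0]
ft_force: [-0.1, -0.9, -0.3]
width: -0.0001
grip_force: 0.0
```

```bash
python3 - <<'E'
from h import *
from scipy.spatial.transform import Rotation as R
s=r.observe(); print(s["eef_pos"],s["width"]); f=r.grab_frame("wrist"); q=s["tcp_rot"]
T=np.eye(4); T[:3,:3]=R.from_quat([*q[1:],q[0]]).as_matrix(); T[:3,3]=s["eef_pos"]
f["extrinsics"]=np.linalg.inv(T@np.array(f["T_tool_cam"]))
for z in r.landmark_of("wrist","start_button_top")[:2]: print(z, onz(f,z["centre"],.092))
for z in r.landmark_of("wrist","bottle_mid")[:2]: print(z, onz(f,z["centre"],.053))
cv2.imwrite("pics/f.png",f["pixels"])
E
```

```text
[0.49304975 0.18147617 0.13997984] -0.00014987317263563392
{'centre': [286.9, 237.2], 'p': 0.62} [0.49181372 0.17880881 0.092     ]
{'centre': [249.2, 285.7], 'p': 0.93} [0.48205183 0.11998986 0.053     ]
```

View pics/f.png

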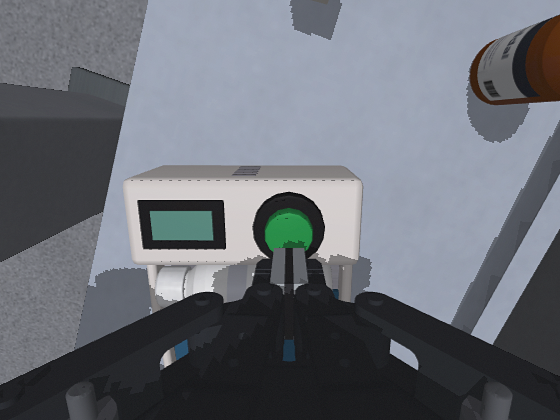

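The fingertips are over the green button; its centre is measured at (0.492, 0.179), within 3 mm of the TCP. I press straight down.

Call:
send_rows(
  steps=[-0.03, -0.07, -0.8, 0, 0, 0, 0, 0, -0.8, 0, 0, 0, 0, 0, -0.6, 0, 0, 0, 0, 0, -0.15, 0, 0, 0, 0, 0, -0.15, 0, 0, 0, 0, 0, -0.1, 0, 0, 0, 0, 0, -0.05, 0, 0, 0, 0, 0, 0, 0, 0, 0],
)

```text
time_s: 15.65
eef_pos: [0.4925, 0.1806, 0.0874]
tcp_rot: [0.0, 0.58, 0.815, 0.0]
ft_force: [-2.1, -0.2, 3.8]
width: -0.0004
grip_force: 2.0
```

Call:
send_rows(
  steps=[0, 0, -0.07, 0, 0, 0, 0, 0, -0.07, 0, 0, 0, 0, 0, 0, 0, 0, 0, 0, 0, 0, 0, 0, 0],
)

```text
time_s: 16.15
eef_pos: [0.4926, 0.1807, 0.0859]
tcp_rot: [0.0, 0.58, 0.815, 0.001]
ft_force: [-5.9, -1.8, 12.3]
width: -0.0003
grip_force: 5.8
```

The force jumped to 12 N with the tool stalled at 85.9 mm, so the button is bottomed. I release it and lift clear.

Call:
send_rows(
  steps=[0, 0, 0.3, 0, 0, 0, 0, 0, 0.6, 0, 0, 0, 0, 0, 1, 0, 0, 0, 0, 0, 1, 0, 0, 0, 0, 0, 1, 0, 0, 0, 0, 0, 1, 0, 0, 0, 0, 0, 1, 0, 0, 0, 0, 0, 0, 0, 0, 0, 0, 0, 0, 0, 0, 0],
)

```text
time_s: 17.27
eef_pos: [0.4922, 0.1805, 0.2014]
tcp_rot: [-0.0, 0.58, 0.815, -0.0]
ft_force: [0.4, 0.2, -0.6]
width: -0.0002
grip_force: 0.0
```

```bash
python3 st.py .053 g
```

```text
t 17.275 eef [0.4922 0.1805 0.2014] warmer xy [ 0.118  -0.0294] [ 0.4  0.2 -0.6] -0.00017431433636151163
top 0.95 bottle warmer [0.0731 0.0024]
top 0.88 bottle warmer [-0.2239  0.1307]
scene 0.77 bottle warmer [-0.2068  0.1436]
scene 0.75 bottle warmer [0.0685 0.004 ]
```

View pics/g_scene.png

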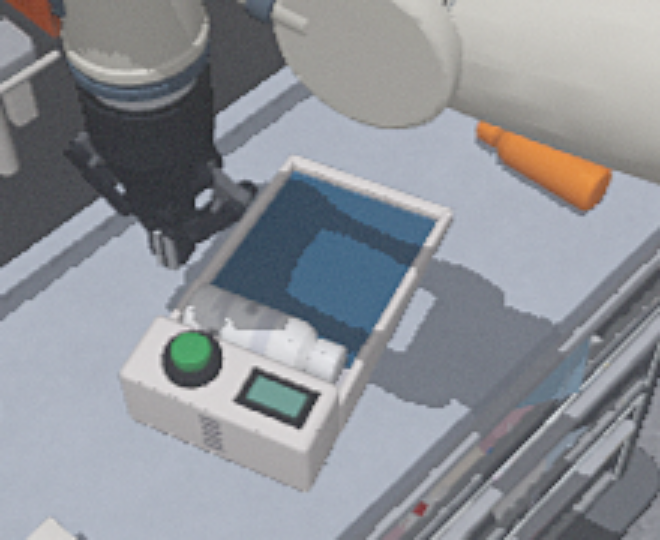

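The scene shows the bottle seated against the housing, the button up again at (190,350), and the arm clear of everything.

```bash
python3 -c "
from plant import r
print(r.sign_off())"
```

```text
the job is handed in; nothing more can be done
None
```

The saline bottle was rolled up the ramp into the seat against the stop, then the green button was pressed to its end stop and released, and the job is handed in; no verdict came back.

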